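Clamp a cork speaker foot in a ratchet clamp and hold it

ROBOT

A 7-joint arm with a two-finger parallel gripper is mounted at the origin on the work surface. World frame = base frame: x ahead of the robot, y to its left, z up, the work surface at z = 0. Lengths are in m, angles in rad, forces in N, time in s.
With the tool pointing down it reaches from about 0.4 to 0.85 m from the base axis. Payload 4.4 kg.
Tool frame: the origin (TCP) lies midway between the tips of the shut fingers; the grasp point (between the pads) lies 19 mm behind it; z points along the fingers, y is the direction in which the jaws open and shut (so a half turn about z gives the same grasp; the last joint's range is limited). The gripper opens to 94 mm and grips with 3 to 60 N. Pads are 16 mm wide; open, the fingers measure 119 mm over their backs; the gripper's body (75 mm by 177 mm) begins 78 mm behind the grasp point.
Start: joints at [-1.39, 0.628, 0.038, 1.517, -0.027, 0.996, -0.02], TCP at [0.159, 0.63, 0.205] pointing down, gripper open.
Joint ranges: [-3.06, 3.06], [-0.37, 2.12], [-1.25, 1.32], [0.18, 2.47], [-1.1, 4.24], [0.23, 1.98], [-2.94, 2.94]. Speed limits (rad/s): [2.57, 2.57, 3.14, 3.14, 3.14, 3.14, 3.14].

INTERFACE

Orientations are given as a rotation vector (axis times angle).
In Python, from cell import sense, get_image, get_calibration, sign_off gives the robot as it stands.
- The arm moves only by the tool carry_out, never from a script. Its argument "deltas" is one flat list of numbers, 7 for each row, row after row: the shift along the tool's x, y, z normalised to -1 to 1, where 1 is 50 mm, then the turn, a rotation vector about the tool's x, y, z normalised to -1 to 1, where 1 is 360 degrees, then the closure, from 0 (fully open) to 1 (shut). In form: [dx, dy, dz, ax, ay, az, hand, dx, dy, dz, ax, ay, az, hand, ...]. A call has 1 to 5 rows; each row shifts and turns the commanded pose from where the row before left it, along the tool's axes as they then stand; what a row does not reach is not made up. A row lasts 1/8 s, in which the tool goes at most 62.5 mm and 10.7 degrees, less where a joint would pass 70% of its speed; a pose out of reach is approached as far as the arm can. A call with a number of a shift or a turn outside -1 to 1 is refused whole. A call with a gripper value outside its range is refused whole. The fingers move at their own pace and stop on an object; "squeeze" is the grip in N (left out, the last holds). Time passes only in rows, so rows that do not move let the fingers close. It gives the time, the measured TCP pose, the force and the opening at its end, in the units of the state.
- sense(): the state, without advancing time (a new reading comes with each control period).
- get_image(name): name is "side" or "top"; returns the picture (400x640x3 uint8, blue, green, red); there is no depth.
- get_calibration(name): a dict with "fov_y" (degrees; the focal length in pixels is half the picture's height over the tangent of half this angle, whatever the lens; pixels are square), "cx", "cy" (the principal point, pixels), "k1" (the pictures are not rectified: a ray, as slopes to the right and down, at radius r is drawn at 1 + k1 r^2 times it, then the intrinsics apply), "T" (4x4, takes a point from camera to world coordinates). Camera axes: x right, y down, z forward; pixel columns grow to the right and rows downward; lengths in m; the calibration is good to about 2 mm. A picture is of the moment at which its call begins. get_calibration takes no time and is no camera call.
- sign_off(): hands the job in, once; it reports no verdict.
The state is a dict: "t": time; "joint_positions": joint angles; "joint_vel": joint speeds; "joint_efforts": joint torques, N m; "tool_pos": TCP position; "orientation": TCP orientation; "wrist_force": force on the tool from outside, world axes, zero at the start; "torque": the same for the moment, N m; "width": finger opening in m.
Only numpy, scipy, OpenCV 4.12 (cv2) and the standard library are available. Lean on these libraries where they do the work, as an engineer would, in place of code of your own. Each camera call takes 0.05 s, during which the arm holds its last target. There are 200 camera calls.

TASK

Stand the cork block on the clamp's base between the orange pusher pad and the blue fixed jaw, its broad faces towards them, and let go of it. Then work the red trigger, pulling it and letting it back several times, until the pad touches the block and its spring is pushed in about half way; use only the trigger to move the pusher, never push the spring right in or the cork is crushed, and leave the other things on the desk where they are. Finish while still holding the trigger pulled so that the block stays gripped.

Things in the scene. Friction and masses are not known exactly. Their poses are not given: they have to be found in the camera images.
- clamp: Caulk-gun style ratchet clamp fixed to the desk: dark steel base 90 x 300 x 12 mm along its y axis, blue housing (top z = 79 mm), black handle, red trigger. Origin on the desk, 5 mm in -y from the base's middle; z up. The pusher rod (height 40 mm) advances along -y to the fixed jaw. The pad's front face starts at y = -22 mm; the block goes on the base between there and the fixed jaw
- fixed_jaw: blue fixed jaw, 70 (x) x 20 (y) x 58 (z) mm, on the clamp's base, axes parallel to the clamp's; origin at the centre of its underside, 12 mm above the desk, on the clamp's centre line. Its gripping face lies 10 mm in +y of the origin and looks to +y, at the pad. Bolted at a different distance each time: 64 to 82 mm of room between its face and the pad at the start
- fixed_jaw_face (a point): centre of the fixed jaw's gripping face, 41 mm above the desk
- rod: steel pusher rod with ratchet teeth on top (pitch 8 mm), carrying flange, spring and pad at its front (-y) end; its origin is the clamp's origin at the start and moves along the clamp's -y as the rod advances, at most 66 mm. It stays where the trigger has pushed it (slips back at most 8 mm under load). To be moved with the trigger only
- pad_plate: orange pusher pad, 50 (x) x 10 (y) x 40 (z) mm, centred at height 40 mm; its origin moves with it: the pad's front face is at y = -22 mm, z = 40 mm in its own frame (axes parallel to the clamp's)
- pad (a joint): how far the pad's spring is pushed in, m: 0 with the pad free, 0.020 fully in (the pad plate then almost meets the rod's flange; free gap 20 mm). Spring 0.8 N per mm: half way is 8 N on the block
- trigger_blade: red trigger blade, 22 (x) x 10 x 82 mm, standing up in front (-y side) of the handle; origin on its hinge axis (along x) at y = 36, z = 70 mm of the clamp
- trigger_mid (a point): middle of the red blade, 60 mm above its hinge, about 129 mm above the desk: the height at which to push or pinch it. At z = 130 mm its front (-y) face lies at about y = 21 mm of the clamp when released, 41 mm fully pulled; 25 to 5 mm of gap is left between blade and handle
- trigger (a joint): trigger angle, rad: 0 released (leaning 0.17 from the handle), 0.34 fully pulled to the handle. A spring returns it in about 0.5 s (4 to 6 N at trigger_mid; about 16 N needed with the block gripped). Pulled, it drives the rod 52 mm per rad (about 17 mm at most) through a ratchet; after letting back, some of the pull is idle until a tooth is caught: a full pull gains 16 mm, a half pull 8
- handle_mid (a point): centre of the upright rigid black handle (22 (x) x 16 (y) mm, y = 56 to 72 mm of the clamp, top at z = 156 mm), at z = 130 mm. Blade and handle can be straddled from above, fingers along the clamp's y, and squeezed: together 51 mm thick released, 31 mm fully pulled; only the blade moves
- cork_block: brown cork block 60 (x) x 36 (y) x 50 (z) mm, 60 g, origin at the centre of its underside; its broad faces look to +y and -y. The one to clamp, with its y axis along the clamp's y (either way round)
- rubber_block: black rubber block 60 x 36 x 50 mm, origin at the centre of its underside; leave it
- tape_measure: yellow and black tape measure 60 x 34 x 52 mm, origin at the centre of its underside; leave it
- tape_roll: black ring of tape, 96 mm across, 24 mm high; leave it
- screwdriver: green-handled screwdriver lying down; leave it
- power_brick: black power brick 110 x 55 x 32 mm; leave it
There are look-alikes about, which are no part of the job. Of the things that look like the cork_block, take the one that is nearest to the robot's base at the start.

How it is judged:
On the way, in this order (a step that is already met when the one before it is completed fails the run):
1. the cork block stands on the clamp's base between pad and fixed jaw, let go (y of cork_block in the frame of fixed_jaw between 0.024 and 0.075 m and x of cork_block in the frame of fixed_jaw between -0.018 and 0.018 m and z of cork_block in the frame of fixed_jaw between -0.003 and 0.004 m and angle between the y axis of cork_block and the y axis of clamp, either way round below 0.26 rad and contact force between the fingers and cork_block below 0.05 N), for 0.1 s.
2. the trigger is pulled (value of joint trigger above 0.11 rad).
3. the trigger is let back (value of joint trigger below 0.08 rad).
4. the pad presses on the block (contact force between pad_plate and cork_block above 1 N), for 0.05 s.
At the end, for the whole second after the job is handed in: Fingers hold the trigger pulled (over 0.03 rad, over 1.5 N); the pad's spring is in 5 to 15.5 mm against the cork block, which stands upright and square (0.15 rad) on the base, pressed on the fixed jaw, within 20 mm of the clamp's centre line, at rest, untouched by the robot (value of joint pad between 0.005 and 0.0155 m and contact force between pad_plate and cork_block above 3 N and contact force between fixed_jaw and cork_block above 2.5 N and value of joint trigger above 0.03 rad and contact force between the fingers and trigger_blade above 1.5 N and contact force between the fingers and cork_block below 0.1 N and contact force between each of the arm, the fingers and rod below 0.1 N and x of cork_block in the frame of fixed_jaw between -0.02 and 0.02 m and angle between cork_block's own z axis and vertical below 0.12 rad and height (world z) of cork_block below 0.02 m and angle between the y axis of cork_block and the y axis of clamp, either way round below 0.15 rad and linear speed of cork_block below 0.01 m/s); the arm keeps its last pose, push and grip.
It fails at once if the cork is crushed: the pad's spring pushed right in (value of joint pad above 0.0185 m).
It fails at once if the cork is crushed: over 25 N from the pad (contact force between pad_plate and cork_block above 25 N).
It fails at once if the pusher is moved by hand instead of with the trigger (contact force between any of the fingers, the arm and rod above 4 N).
It fails at once if another thing on the desk is shifted over 30 mm (distance of any of rubber_block, tape_measure, tape_roll, screwdriver, power_brick from where it was at the start of the episode above 0.03 m).
It also fails if it takes over 64 s, if anything falls off the work surface, if the arm or the gripper's body presses on something with over 40 N, if the wrist force passes 120 N, or if a joint passes its speed limit or range.

## Working session

There is one attempt and no reset: what is moved stays moved. The work goes in short steps, Python scripts to look and compute and a tool call to move; the robot and the scene stay as the last step left them, time stands still between calls to the robot, and variables do not carry over. Pictures are saved under pics/ and viewed, on a budget of 10 in all, crops included, one or two more only if the job needs it, and the job is handed in when it is done.

Besides the shell and the picture viewer there is one more tool, called after ">>>" in YAML: its name, and indented under it one key for each argument. carry_out: Moves the arm, as the interface text tells. Its arguments: {"type":"object","properties":{"deltas":{"type":"array","items":{"type":"number","minimum":-1,"maximum":1}},"squeeze":{"type":"number"}},"required":["deltas"]}

```bash
mkdir -p pics; ls; python3 - <<'E'
from cell import *
import cv2
print(sense())
for n in("top","side"):
    cv2.imwrite(f"pics/{n}0.png",get_image(n)); print(n,get_calibration(n))
E
```

```text
pics
{'t': 0.0, 'joint_positions': array([-1.38981351,  0.6292913 ,  0.03844793,  1.51833601, -0.02697999,
        0.99623637, -0.02000419]), 'joint_vel': array([ 4.49991596e-04, -3.53830396e-04, -2.04923865e-03, -2.14633605e-03,
        9.80352370e-04,  1.73765095e-03,  1.82266268e-05]), 'joint_efforts': array([ 3.28437966e-05, -5.49730182e+01,  1.14329539e+00, -1.86632109e+01,
       -5.23406512e-02,  2.35529104e-02,  1.66723912e-04]), 'tool_pos': array([0.1586133 , 0.62970589, 0.20459996]), 'orientation': array([-3.86636708e-01, -3.11753108e+00,  2.73929345e-03]), 'wrist_force': array([ 0.50922495,  1.06407979, -0.51597842]), 'torque': array([-0.0109541 , -0.06837929, -0.04203942]), 'width': 0.09370261133072785}
top {'fov_y': 57.68057558869765, 'cx': 325.14214329642596, 'cy': 202.50844295853895, 'k1': 0.017954043704050193, 'T': array([[ 0.01516496, -0.99627144,  0.08493081,  0.48273907],
       [-0.99983368, -0.01424876,  0.01138349, -0.04677187],
       [-0.01013088, -0.08508932, -0.99632182,  1.11148191],
       [ 0.        ,  0.        ,  0.        ,  1.        ]])}
side {'fov_y': 55.83251746302657, 'cx': 317.32178822634, 'cy': 196.11223290215608, 'k1': -0.05051119315861307, 'T': array([[ 0.72268675, -0.51835303,  0.45720236,  0.05752424],
       [-0.69117329, -0.54373599,  0.47605741, -0.5612124 ],
       [ 0.00183158, -0.66004644, -0.75122257,  0.90419825],
       [ 0.        ,  0.        ,  0.        ,  1.        ]])}
```

View pics/top0.png

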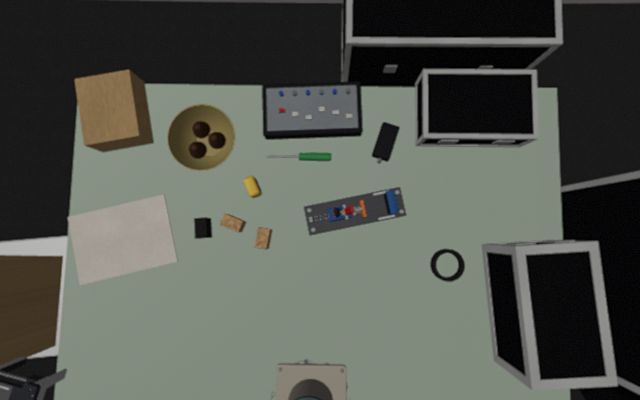

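View pics/side0.png

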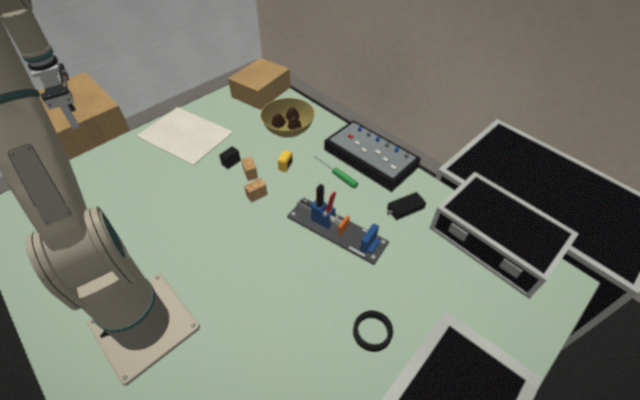

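The top picture shows two cork look-alikes, at about (232,223) and (263,238). The robot base is at about (312,385), so the second looks nearest to it. The clamp runs from (305,220) to (405,200), with its jaw at the right end. I'll check all this in enlarged crops.

```bash
cat > h.py <<'E'
import numpy as np, cv2
from cell import *
def K(c):
    f=200/np.tan(np.radians(c["fov_y"]/2)); return f
def to_world(n,u,v,z):
    c=get_calibration(n);f=K(c);d=np.array([(u-c["cx"])/f,(v-c["cy"])/f]);s=d.copy()
    for _ in range(20): s=d/(1+c["k1"]*(s@s))
    r=c["T"][:3,:3]@np.r_[s,1];o=c["T"][:3,3];return o+r*(z-o[2])/r[2]
def to_px(n,p):
    c=get_calibration(n);q=c["T"][:3,:3].T@(np.array(p)-c["T"][:3,3]);s=q[:2]/q[2]
    return s*(1+c["k1"]*(s@s))*K(c)+[c["cx"],c["cy"]]
def crop(img,x0,y0,w,h,k,step=10):
    o=cv2.resize(img[y0:y0+h,x0:x0+w],None,fx=k,fy=k,interpolation=cv2.INTER_CUBIC)
    for x in range(-(-x0//step)*step,x0+w,step):
        cv2.line(o,(int((x-x0)*k),0),(int((x-x0)*k),5),(0,0,255),1);cv2.putText(o,str(x),(int((x-x0)*k),16),0,.38,(0,0,255),1)
    for y in range(-(-y0//step)*step,y0+h,step):
        cv2.line(o,(0,int((y-y0)*k)),(5,int((y-y0)*k)),(0,0,255),1);cv2.putText(o,str(y),(7,int((y-y0)*k)+4),0,.38,(0,0,255),1)
    return o
E
python3 - <<'E'
from h import *
t=cv2.imread("pics/top0.png");s=cv2.imread("pics/side0.png")
a=np.vstack([np.hstack([crop(t,215,205,60,50,6.6),crop(s,235,150,60,50,6.6)]),])
cv2.imwrite("pics/c1.png",a)
b=np.vstack([crop(t,300,183,112,56,7)]);cv2.imwrite("pics/c2.png",b)
for u,v in((232,223),(263,238)):
    p=to_world("top",u,v,.05);print(p,np.hypot(*p[:2]))
E
```

```text
[0.50921516 0.23671776 0.05      ] 0.5615473088735446
[0.46691492 0.14474162 0.05      ] 0.4888350256006445
```

View pics/c1.png

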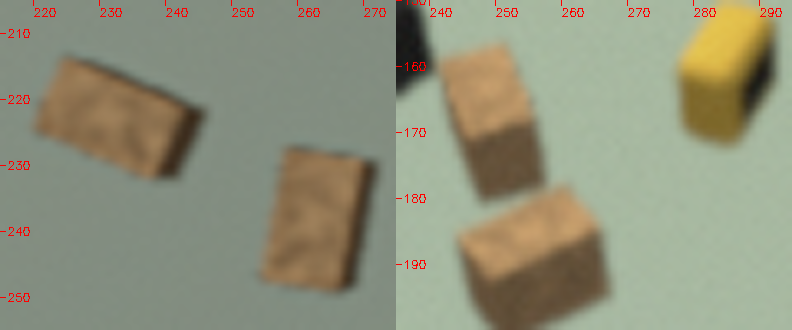

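View pics/c2.png

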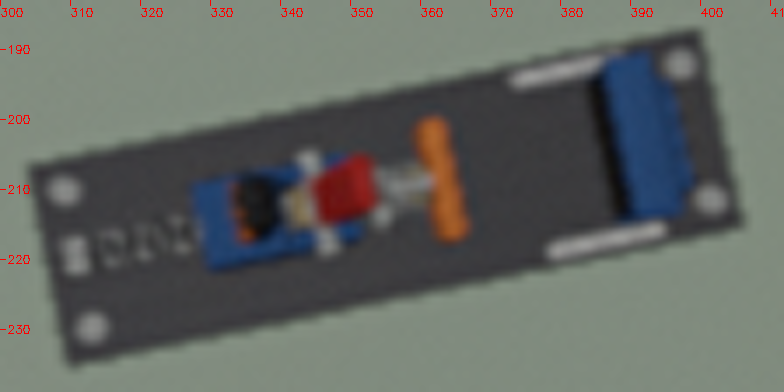

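The crop confirms two matching cork blocks. (263,238) is 0.49 m from the base and (231,223) is 0.56 m, so (263,238) is the one. Its top corners are about (258,227.5), (269.5,229), (266,249) and (254.3,247.5). The clamp base corners are about (304.5,207), (399.5,187.5), (406,215.5) and (310.5,235).

```bash
python3 - <<'E'
from h import *
W=lambda L,z:np.array([to_world("top",u,v,z)[:2] for u,v in L])
b=W([(258,227.5),(269.5,229),(266,249),(254.3,247.5)],.05)
print("block c",b.mean(0),"sides",[np.linalg.norm(b[i]-b[(i+1)%4]) for i in range(4)])
v=b[0]-b[3]+b[1]-b[2];print("long ang deg",np.degrees(np.arctan2(v[1],v[0])))
# clamp: corners far-left, far-right(jaw), near-right, near-left
c=W([(304.5,207),(399.5,187.5),(406,215.5),(310.5,235)],.012)
print("base sides",[np.linalg.norm(c[i]-c[(i+1)%4]) for i in range(4)])
y=c[0]-c[1]+c[3]-c[2];a=np.arctan2(y[1],y[0])
yh=np.array([np.cos(a),np.sin(a)]);xh=np.array([yh[1],-yh[0]])
o=c.mean(0)-.005*yh
print("clamp o",o,"yaw deg",np.degrees(a)-90, "xh",xh,"yh",yh)
fr=lambda p:np.round(np.c_[(p-o)@xh,(p-o)@yh]*1000,1).tolist()
print("pad front",fr(W([(365,200),(367.5,216)],.06)))
print("jaw face top",fr(W([(386.5,192.5),(390.5,214)],.07)))
print("jaw back top",fr(W([(393,191),(397,213)],.07)))
print("handle",fr(W([(336,213)],.156)),"blade",fr(W([(349.5,210)],.15)))
# verify in side: project
R=lambda x,y,z:np.r_[o+x*xh+y*yh,z]
for n,q in dict(handle=(0,64,.156),padtopmid=(0,-22,.06),basej1=(45,-155,.012),basej2=(-45,-155,.012),b3=(45,145,.012)).items():
    print(n,to_px("side",R(q[0]/1e3,q[1]/1e3,q[2])))
for q in b: print("blk side",to_px("side",np.r_[q,.05]))
s=sense();print(s["t"])
E
```

```text
block c [0.46621834 0.14776943] sides [np.float64(0.033942868763474666), np.float64(0.05867054116501536), np.float64(0.034356792274520674), np.float64(0.05878790794331679)]
long ang deg -8.535271118657375
base sides [np.float64(0.2947963186061577), np.float64(0.08708415527658288), np.float64(0.2942586173975737), np.float64(0.08668378206575117)]
clamp o [ 0.55243698 -0.1303371 ] yaw deg 12.421850089027785 xh [0.97659032 0.21510777] yh [-0.21510777  0.97659032]
pad front [[23.9, -25.8], [-23.0, -23.1]]
jaw face top [[32.0, -89.7], [-30.8, -87.6]]
jaw back top [[32.5, -108.9], [-31.8, -106.4]]
handle [[-1.1, 67.3]] blade [[-0.2, 30.4]]
handle [319.3032715  187.26889272]
padtopmid [344.64279525 223.08939457]
basej1 [391.94032226 243.64387904]
basej2 [377.03765449 266.623405  ]
b3 [305.44194558 199.05603398]
blk side [259.3242887 178.1904957]
blk side [265.0407424  184.47793169]
blk side [248.3207931  192.63261549]
blk side [242.6650982  186.03749902]
0.1
```

```bash
cat >> h.py <<'E'
from scipy.spatial.transform import Rotation as Ro
O=np.array([.5524,-.1303]);A=np.radians(12.42)
XH=np.array([np.cos(A),np.sin(A)]);YH=np.array([-np.sin(A),np.cos(A)])
def clamp(x,y): return O+x*XH+y*YH
def plan(xyz,yaw=None):
    """shift in tool axes (units of 50 mm) and turn about tool z (units of 360 deg)"""
    s=sense();R=Ro.from_rotvec(s["orientation"]).as_matrix()
    d=R.T@(np.array(xyz)-s["tool_pos"])/.05
    y=R[:,1];cur=np.degrees(np.arctan2(y[1],y[0]))
    print("t",s["t"],"pos",s["tool_pos"].round(4),"yawY",cur.round(2),"tilt",R[:,2].round(4),"w",s["width"].round(4),"F",s["wrist_force"].round(1))
    print("shift",d.round(3),"rows",np.ceil(np.abs(d).max()))
    if yaw is not None: t=(-(yaw-cur)+90)%180-90; print("turn",round(t/360,4),"deg",t, "rows",np.ceil(abs(t)/10.7))
E
python3 - <<'E'
from h import *
plan([.4665,.1475,.2046],-8.5)
E
```

```text
Traceback (most recent call last):
  File "h.py", line 28, in plan
    print("t",s["t"],"pos",s["tool_pos"].round(4),"yawY",cur.round(2),"tilt",R[:,2].round(4),"w",s["width"].round(4),"F",s["wrist_force"].round(1))
                                                                                                 ^^^^^^^^^^^^^^^^
AttributeError: 'float' object has no attribute 'round'
```

```bash
sed -i 's/s\["width"\].round(4)/round(s["width"],4)/' h.py
python3 - <<'E'
from h import *
plan([.4665,.1475,.2046],-8.5)
E
```

```text
t 0.1 pos [0.1586 0.6297 0.2047] yawY 75.86 tilt [-4.0e-04 -1.6e-03 -1.0e+00] w 0.0942 F [-0.   0.2 -0.6]
shift [-8.327 -7.848  0.015] rows 9.0
turn 0.2343 deg 84.36022427922114 rows 8.0
```

>>> carry_out:
  deltas: [-0.83,-0.785,0,0,0,0,0,-0.83,-0.785,0,0,0,0,0,-0.83,-0.785,0,0,0,0,0,-0.83,-0.785,0,0,0,0,0,-0.83,-0.785,0,0,0,0,0]

```text
t: 0.72
tool_pos: [0.3128, 0.3875, 0.2053]
orientation: [0.387, 3.118, -0.0]
wrist_force: [0.6, -0.1, 0.7]
width: 0.094
```

>>> carry_out:
  deltas: [-0.83,-0.785,0,0,0,0,0,-0.83,-0.785,0,0,0,0,0,-0.83,-0.785,0,0,0,0,0,-0.83,-0.785,0,0,0,0,0,-0.83,-0.785,0,0,0,0,0]

```text
t: 1.35
tool_pos: [0.466, 0.1467, 0.2054]
orientation: [-0.386, -3.118, -0.0]
wrist_force: [0.1, 0.2, -0.3]
width: 0.094
```

>>> carry_out:
  deltas: [0,0,0,0,0,0.029,0,0,0,0,0,0,0.029,0,0,0,0,0,0,0.029,0,0,0,0,0,0,0.029,0,0,0,0,0,0,0.029,0]

```text
t: 1.98
tool_pos: [0.465, 0.1483, 0.2052]
orientation: [-1.726, -2.624, 0.001]
wrist_force: [0.3, -0.5, -0.1]
width: 0.0936
```

>>> carry_out:
  deltas: [0,0,0,0,0,0.029,0,0,0,0,0,0,0.029,0,0,0,0,0,0,0.029,0,0,0,0,0,0,0.002,0,0,0,0,0,0,0,0]

```text
t: 2.6
tool_pos: [0.4651, 0.1484, 0.2053]
orientation: [-2.375, -2.057, 0.001]
wrist_force: [-0.1, 0.0, 0.5]
width: 0.0939
```

>>> carry_out:
  deltas: [0,0.03,0.65,0,0,0,0,0,0,0.65,0,0,0,0,0,0,0.65,0,0,0,0,0,0,0.65,0,0,0,0,0,0,0,0,0,0,0]

```text
t: 3.22
tool_pos: [0.4652, 0.1475, 0.0739]
orientation: [-2.375, -2.053, 0.006]
wrist_force: [-0.5, -0.4, -0.2]
width: 0.0941
```

```bash
python3 - <<'E'
from h import *
s=get_image("side");t=get_image("top");cv2.imwrite("pics/s1.png",s);cv2.imwrite("pics/t1.png",t)
k=s.copy()
for q in [(45,-155,.012),(-45,-155,.012),(-45,145,.012),(45,145,.012),(0,64,.156),(25,-22,.06),(-25,-22,.06),(35,-88,.07),(-35,-88,.07)]:
    u,v=to_px("side",np.r_[clamp(q[0]/1e3,q[1]/1e3),q[2]]);k[int(round(v)),int(round(u))]=(255,0,255)
cv2.imwrite("pics/c3.png",np.hstack([crop(s,215,130,70,75,5.2),crop(k,285,170,110,100,3.9)[:390]]))
plan([.4665,.1475,.015],-8.5)
E
```

```text
t 3.325 pos [0.4672 0.148  0.076 ] yawY -8.35 tilt [ 2.e-04  2.e-04 -1.e+00] w 0.0944 F [-0.1 -0.   0.2]
shift [-0.012 -0.012  1.22 ] rows 2.0
turn 0.0004 deg 0.14729701670611917 rows 1.0
```

View pics/c3.png

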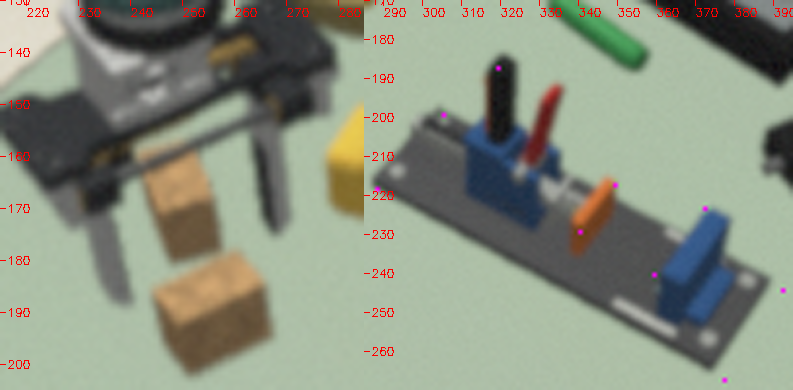

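The left panel shows the open fingers straddling the nearest cork block, with the tips at about (238,187) and (268,174). In the right panel the projected clamp points agree to 1–2 px. The base corners I drew assumed the wrong 5 mm offset, and allowing for that they match too. Lowering and gripping next.

>>> carry_out:
  deltas: [0,0,0.6,0,0,0,0,0,0,0.6,0,0,0,0,0,0,0.02,0,0,0,0,0,0,0,0,0,0,0.5,0,0,0,0,0,0,0.6]
  squeeze: 15

```text
t: 3.95
tool_pos: [0.4679, 0.1485, 0.0159]
orientation: [2.377, 2.053, 0.004]
wrist_force: [-0.3, 0.1, 0.3]
width: 0.0773
```

>>> carry_out:
  deltas: [0,0,0,0,0,0,0.6,0,0,0,0,0,0,0.6,0,0,0,0,0,0,0.6,0,0,0,0,0,0,0.6]

```text
t: 4.45
tool_pos: [0.4674, 0.1483, 0.0151]
orientation: [2.378, 2.053, 0.002]
wrist_force: [-0.3, 0.4, 5.6]
width: 0.0599
```

>>> carry_out:
  deltas: [0,0,-0.75,0,0,0,0.6,0,0,-1,0,0,0,0.6,0,0,-1,0,0,0,0.6,0,0,-1,0,0,-0.029,0.6,0,0,0,0,0,-0.029,0.6]

```text
t: 5.08
tool_pos: [0.469, 0.1487, 0.2054]
orientation: [1.956, 2.453, 0.009]
wrist_force: [-0.4, 0.6, -0.8]
width: 0.0599
```

```bash
python3 - <<'E'
from h import *
for n,u,v,z in (("top",383.5,194,.012),("top",388,215,.012),("side",361.7,241.3,.07),("side",374.2,223.8,.07)):
    p=to_world(n,u,v,z)[:2]-O;print(n,(p@XH*1e3).round(1),(p@YH*1e3).round(1))
plan(np.r_[clamp(0,-.063),.2],12.42)
E
```

```text
top 33.9 -90.2
top -31.2 -89.9
side -33.6 -94.8
side 36.7 -94.8
t 5.075 pos [0.469  0.1487 0.2054] yawY 12.86 tilt [ 0.0066  0.0025 -1.    ] w 0.0599 F [-0.4  0.6 -0.8]
shift [-7.072  0.375  0.104] rows 8.0
turn 0.0012 deg 0.4376065887851297 rows 1.0
```

>>> carry_out:
  deltas: [-0.88,0.05,0,0,0,0,0.6,-0.88,0.05,0,0,0,0,0.6,-0.88,0.05,0,0,0,0,0.6,-0.88,0.05,0,0,0,0,0.6,-0.88,0.05,0,0,0,0,0.6]

```text
t: 5.7
tool_pos: [0.5264, -0.0652, 0.2017]
orientation: [-1.966, -2.449, 0.001]
wrist_force: [0.2, 0.6, -1.3]
width: 0.0602
```

>>> carry_out:
  deltas: [-0.88,0.04,0,0,0,0,0.6,-0.88,0.04,0,0,0,0,0.6,-0.88,0.04,0,0,0,0,0.6,0,0,0,0,0,0,0.6]

```text
t: 6.2
tool_pos: [0.5603, -0.1962, 0.2017]
orientation: [1.973, 2.443, -0.004]
wrist_force: [0.1, 0.6, -1.1]
width: 0.0601
```

>>> carry_out:
  deltas: [0,0,0.8,0,0,0,0.6,0,0,0.8,0,0,0,0.6,0,0,0.5,0,0,0,0.6,0,0,0,0,0,0,0.6]

```text
t: 6.7
tool_pos: [0.5591, -0.1895, 0.095]
orientation: [-1.962, -2.447, 0.002]
wrist_force: [0.9, 0.1, -1.1]
width: 0.06
```

```bash
python3 - <<'E'
from h import *
plan(np.r_[clamp(0,-.063),.029],12.42)
s=get_image("side");t=get_image("top");cv2.imwrite("pics/s2.png",s);cv2.imwrite("pics/t2.png",t)
cv2.imwrite("pics/c4.png",np.hstack([crop(s,295,165,100,110,4),crop(t,325,170,90,110,4)]))
E
```

```text
t 6.7 pos [ 0.5591 -0.1895  0.095 ] yawY 12.56 tilt [-0.005   0.0024 -1.    ] w 0.06 F [ 0.9  0.1 -1.1]
shift [-0.08  0.13  1.32] rows 2.0
turn 0.0004 deg 0.1395318391787157 rows 1.0
```

View pics/c4.png

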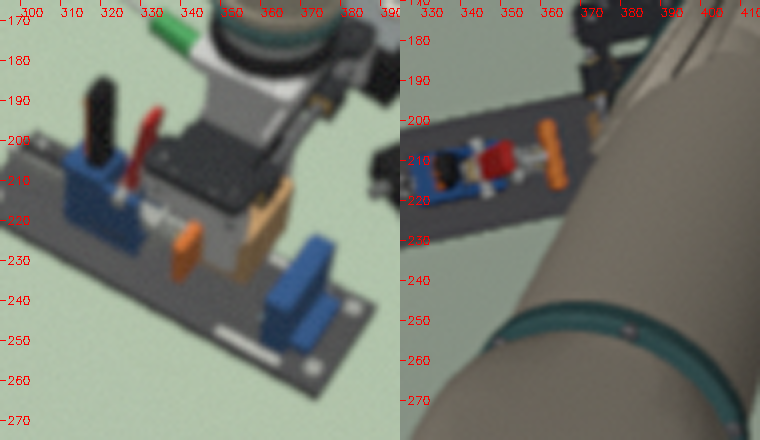

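The cork hangs between pad and jaw, at about (357,228) in the side view, and clears both. Lowering it onto the base.

>>> carry_out:
  deltas: [-0.08,0.13,0,0,0,0,0.6,0,0,0.65,0,0,0,0.6,0,0,0.5,0,0,0,0.6,0,0,0.18,0,0,0,0.6,0,0,0,0,0,0,0.6]

```text
t: 7.42
tool_pos: [0.5687, -0.1943, 0.0308]
orientation: [1.966, 2.45, 0.0]
wrist_force: [-0.3, 0.3, 0.3]
width: 0.0598
```

```bash
python3 - <<'E'
from h import *
plan(np.r_[clamp(0,-.063),.028],12.42)
E
```

```text
t 7.425 pos [ 0.5687 -0.1943  0.0308] yawY 12.5 tilt [ 5.e-04 -2.e-04 -1.e+00] w 0.0598 F [-0.3  0.3  0.3]
shift [ 0.059 -0.044  0.057] rows 1.0
turn 0.0002 deg 0.0759004735453459 rows 1.0
```

>>> carry_out:
  deltas: [0.04,-0.04,0.05,0,0,0,0.6,0,0,0,0,0,0,0.4,0,0,0,0,0,0,0,0,0,0,0,0,0,0,0,0,0,0,0,0,0]

```text
t: 8.05
tool_pos: [0.566, -0.1926, 0.0281]
orientation: [1.966, 2.45, 0.0]
wrist_force: [0.2, -0.4, -0.0]
width: 0.087
```

>>> carry_out:
  deltas: [0,0,-0.6,0,0,0,0,0,0,-1,0,0,0,0,0,0,-1,0,0,0,0,0,0,-0.9,0,0,0,0,0,0,0,0,0,0,0]

```text
t: 8.68
tool_pos: [0.5682, -0.1937, 0.2067]
orientation: [1.962, 2.444, 0.004]
wrist_force: [0.2, -0.1, 0.4]
width: 0.0941
```

```bash
python3 - <<'E'
from h import *
plan(np.r_[clamp(0,.056),.2],12.42-90)
s=get_image("side");cv2.imwrite("pics/s3.png",s)
cv2.imwrite("pics/c5.png",crop(s,295,175,100,90,6))
E
```

```text
t 8.675 pos [ 0.5682 -0.1937  0.2067] yawY 12.5 tilt [ 0.0073 -0.0022 -1.    ] w 0.0941 F [ 0.2 -0.1  0.4]
shift [ 2.426 -0.033  0.126] rows 3.0
turn -0.2498 deg -89.92356834750564 rows 9.0
```

View pics/c5.png

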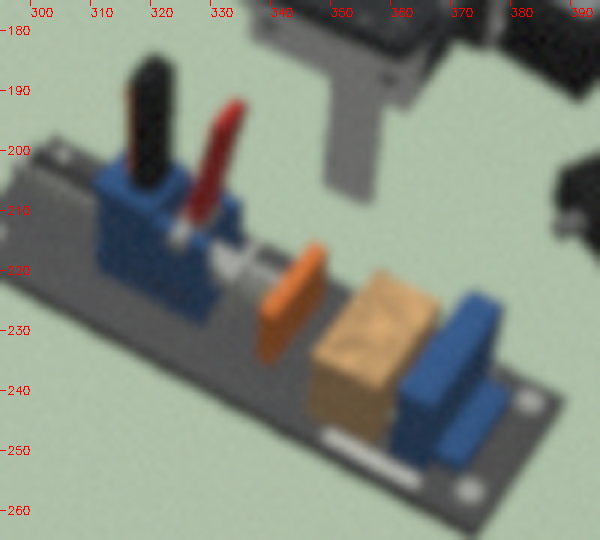

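The block stands square on the base between pad and jaw and has been let go; its top centre is at about (358,230). Going over to the trigger.

>>> carry_out:
  deltas: [0.8,0,0,0,0,0.028,0,0,0,0,0,0,0.028,0,0,0,0,0,0,0.028,0,0,0,0,0,0,0.028,0,0,0,0,0,0,0.028,0]

```text
t: 9.35
tool_pos: [0.556, -0.153, 0.201]
orientation: [-2.825, -1.37, 0.004]
wrist_force: [-0.5, -0.6, 0.3]
width: 0.0941
```

>>> carry_out:
  deltas: [0,0,0,0,0,0.028,0,0,0,0,0,0,0.028,0,0,0,0,0,0,0.028,0,0,0,0,0,0,0.026,0,0,0,0,0,0,0,0]

```text
t: 9.98
tool_pos: [0.5562, -0.1531, 0.2011]
orientation: [-3.123, -0.344, 0.006]
wrist_force: [-1.1, -0.8, -0.3]
width: 0.0943
```

```bash
python3 - <<'E'
from h import *
plan(np.r_[clamp(0,.056),.2],12.42-90)
E
```

```text
t 9.975 pos [ 0.5562 -0.1531  0.2011] yawY -77.42 tilt [-3.5e-03 -3.0e-04 -1.0e+00] w 0.0943 F [-1.1 -0.8 -0.3]
shift [ 0.029 -1.581  0.024] rows 2.0
turn 0.0005 deg 0.16463772466607907 rows 1.0
```

>>> carry_out:
  deltas: [0.03,-0.79,0,0,0,0,0,0,-0.79,0,0,0,0,0,0,0,0,0,0,0,0]

```text
t: 10.35
tool_pos: [0.5406, -0.0722, 0.2016]
orientation: [-3.119, -0.354, 0.004]
wrist_force: [0.8, 0.3, -0.5]
width: 0.0939
```

```bash
python3 - <<'E'
from h import *
plan(np.r_[clamp(0,.056),.111],12.42-90)
s=get_image("side");t=get_image("top");cv2.imwrite("pics/s4.png",s)
cv2.imwrite("pics/c6.png",np.hstack([crop(s,290,150,90,100,4.4),crop(t,310,170,90,100,4.4)]))
E
```

```text
t 10.35 pos [ 0.5406 -0.0722  0.2016] yawY -77.04 tilt [-0.0029  0.0024 -1.    ] w 0.0939 F [ 0.8  0.3 -0.5]
shift [-0.016  0.071  1.812] rows 2.0
turn 0.0015 deg 0.539107495634056 rows 1.0
```

View pics/c6.png

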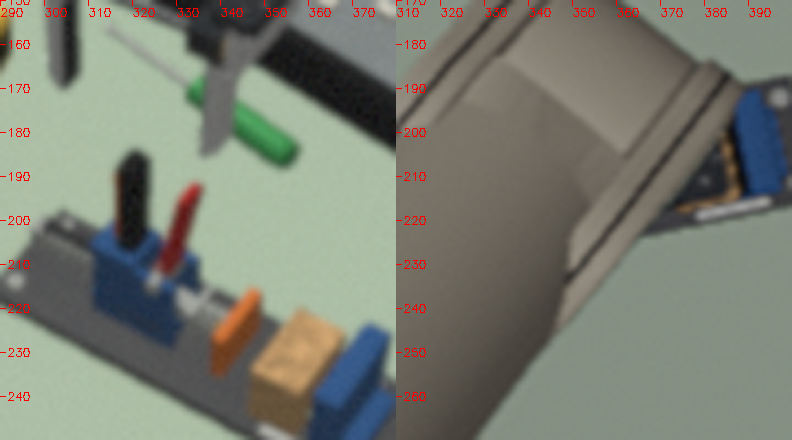

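The open fingers, tips at about (301,169) and (337,185), hang in line with and on either side of the handle at (318,190) and the blade at (331,195). Lowering over them.

>>> carry_out:
  deltas: [0,0,0.6,0,0,0,0,0,0,0.6,0,0,0,0,0,0,0.6,0,0,0,0,0,0,0,0,0,0,0]
  squeeze: 40

```text
t: 10.95
tool_pos: [0.54, -0.0773, 0.1113]
orientation: [-3.123, -0.34, 0.006]
wrist_force: [0.2, 0.4, 0.6]
width: 0.094
```

```bash
python3 - <<'E'
from h import *
plan(np.r_[clamp(0,.056),.111],12.42-90)
E
```

```text
t 10.95 pos [ 0.54   -0.0773  0.1113] yawY -77.58 tilt [-4.e-03 -3.e-04 -1.e+00] w 0.094 F [0.2 0.4 0.6]
shift [ 0.014 -0.032  0.007] rows 1.0
turn 0.0 deg 0.0010887118025237896 rows 1.0
```

>>> carry_out:
  deltas: [0,-0.02,0,0,0,0,0.5,0,0,0,0,0,0,0.7,0,0,0,0,0,0,0.7,0,0,0,0,0,0,0.7,0,0,0,0,0,0,0.7]
  squeeze: 35

```text
t: 11.58
tool_pos: [0.5437, -0.081, 0.1153]
orientation: [3.114, 0.337, 0.009]
wrist_force: [-0.1, -10.7, 7.9]
width: 0.0474
```

>>> carry_out:
  deltas: [0,0,0,0,0,0,0.7,0,0,0,0,0,0,0.7,0,0,0,0,0,0,0.7]

```text
t: 11.95
tool_pos: [0.5423, -0.0746, 0.1151]
orientation: [-3.122, -0.344, -0.005]
wrist_force: [-4.5, 3.9, 14.2]
width: 0.032
```

```bash
python3 - <<'E'
from h import *
plan(np.r_[clamp(0,.056),.111],12.42-90)
s=get_image("side");cv2.imwrite("pics/s5.png",s)
E
```

```text
t 11.95 pos [ 0.5423 -0.0746  0.1151] yawY -77.44 tilt [ 0.0028  0.0012 -1.    ] w 0.032 F [-4.5  3.9 14.2]
shift [-0.043  0.011  0.082] rows 1.0
turn 0.0004 deg 0.1407972985604573 rows 1.0
```

The first full pull is done (width 32 mm). Letting it back.

>>> carry_out:
  deltas: [0,0,0,0,0,0,0.4,0,0,0,0,0,0,0.2,0,0,0,0,0,0,0.15,0,0,0,0,0,0,0.15,0,0,0,0,0,0,0.15]

```text
t: 12.62
tool_pos: [0.541, -0.075, 0.1127]
orientation: [-3.123, -0.342, 0.001]
wrist_force: [-0.5, -0.1, -0.2]
width: 0.0782
```

>>> carry_out:
  deltas: [0,0,0,0,0,0,0.15,0,0,0,0,0,0,0.15,0,0,0,0,0,0,0.15,0,0,0,0,0,0,0.15]

```text
t: 13.12
tool_pos: [0.5413, -0.075, 0.113]
orientation: [-3.123, -0.342, 0.0]
wrist_force: [0.1, 0.2, 0.0]
width: 0.0801
```

```bash
python3 - <<'E'
from h import *
plan(np.r_[clamp(0,.056),.111],12.42-90)
s=get_image("side");cv2.imwrite("pics/s6.png",s)
a=cv2.imread("pics/s5.png")
cv2.imwrite("pics/c7.png",np.hstack([crop(a,295,165,85,85,4.6),crop(s,295,165,85,85,4.6)]))
E
```

```text
t 13.125 pos [ 0.5413 -0.075   0.113 ] yawY -77.5 tilt [-0.e+00  1.e-04 -1.e+00] w 0.0801 F [0.1 0.2 0. ]
shift [-0.022  0.008  0.039] rows 1.0
turn 0.0002 deg 0.0790673542472291 rows 1.0
```

View pics/c7.png

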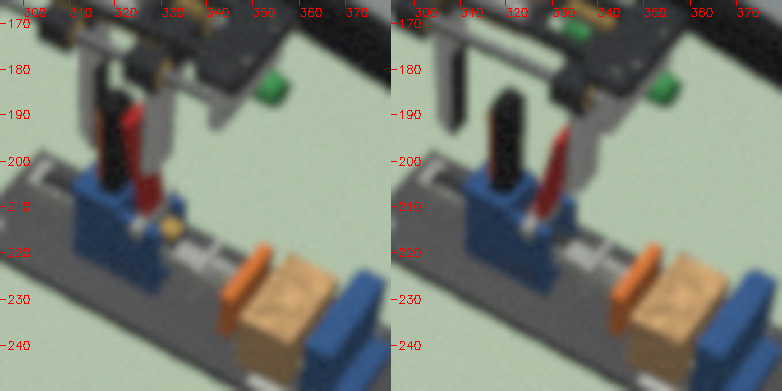

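After the first stroke the pad has advanced about 16 mm (its top corner moved from about (348,217) to (354,218)). Block and jaw are undisturbed and the trigger has returned, so I'll do the second full pull and let back.

>>> carry_out:
  deltas: [0,0,0,0,0,0,0.5,0,0,0,0,0,0,0.7,0,0,0,0,0,0,0.7,0,0,0,0,0,0,0.7,0,0,0,0,0,0,0.7]
  squeeze: 35

```text
t: 13.8
tool_pos: [0.5418, -0.0758, 0.1142]
orientation: [3.123, 0.341, 0.002]
wrist_force: [-4.0, 6.4, 15.5]
width: 0.0344
```

>>> carry_out:
  deltas: [0,0,0,0,0,0,0.7,0,0,0,0,0,0,0.7,0,0,0,0,0,0,0.7]

```text
t: 14.18
tool_pos: [0.5416, -0.0749, 0.1142]
orientation: [-3.122, -0.343, -0.002]
wrist_force: [-4.3, 2.5, 10.9]
width: 0.0321
```

>>> carry_out:
  deltas: [0,0,0,0,0,0,0.4,0,0,0,0,0,0,0.2,0,0,0,0,0,0,0.15,0,0,0,0,0,0,0.15,0,0,0,0,0,0,0.15]

```text
t: 14.8
tool_pos: [0.5411, -0.0751, 0.1128]
orientation: [3.123, 0.342, -0.001]
wrist_force: [-0.2, -0.2, 0.4]
width: 0.0782
```

>>> carry_out:
  deltas: [0,0,0,0,0,0,0.15,0,0,0,0,0,0,0.15,0,0,0,0,0,0,0.15]

```text
t: 15.18
tool_pos: [0.5413, -0.0749, 0.113]
orientation: [-3.123, -0.342, 0.0]
wrist_force: [0.3, 0.8, 0.1]
width: 0.0796
```

```bash
python3 - <<'E'
from h import *
plan(np.r_[clamp(0,.056),.111],12.42-90)
s=get_image("side");cv2.imwrite("pics/s7.png",s)
cv2.imwrite("pics/c8.png",crop(s,320,200,65,60,9.5,5))
E
```

```text
t 15.175 pos [ 0.5413 -0.0749  0.113 ] yawY -77.5 tilt [-1.e-04  2.e-04 -1.e+00] w 0.0796 F [0.3 0.8 0.1]
shift [-0.022  0.009  0.039] rows 1.0
turn 0.0002 deg 0.0834165297745102 rows 1.0
```

View pics/c8.png

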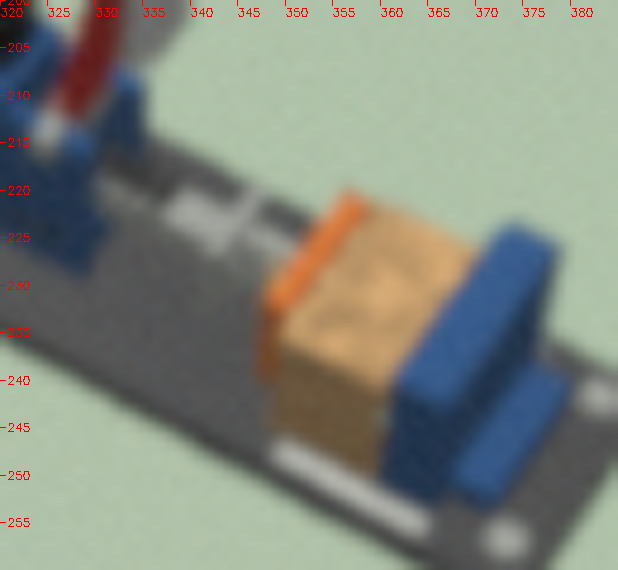

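```bash
python3 - <<'E'
from h import *
def f(n,u,v,z):
    p=to_world("side",u,v,z)[:2]-O;print(n,(p@XH*1e3).round(1),(p@YH*1e3).round(1))
f("pad front near",349.8,233,.06);f("pad front far",358.5,221.5,.06);f("pad back near",347.5,231.5,.06);f("pad back far",356.3,220,.06)
f("jaw face near",361.3,239.5,.07);f("jaw face far",373.3,223.5,.07);f("jaw back near",366,243,.07);f("jaw back far",378,226,.07)
f("block near-jaw corner",360.2,241.5,.062);f("blk near-pad",349.3,235.5,.062);f("blk far-pad",358.5,222.3,.062)
f("old pad near",339.3,226.5,.06);f("old pad far",348.6,216,.06)
f("flange?",347,220.5,.05)
E
```

```text
pad front near -21.3 -51.5
pad front far 26.6 -51.5
pad back near -20.4 -43.6
pad back far 27.8 -43.7
jaw face near -29.1 -91.0
jaw face far 36.3 -92.2
jaw back near -31.9 -107.0
jaw back far 35.9 -107.1
block near-jaw corner -31.2 -89.7
blk near-pad -30.6 -55.2
blk far-pad 22.7 -53.6
old pad near -18.5 -15.9
old pad far 28.0 -18.3
flange? 18.5 -19.4
```

After the second stroke the pad touches the block at about (350,234)–(358,222), and the block is 1–3 mm from the jaw. I need about 12 mm more rod travel. I'll pull part way in steps, watching width and force.

>>> carry_out:
  deltas: [0,0,0,0,0,0,0.4,0,0,0,0,0,0,0.47,0,0,0,0,0,0,0.5,0,0,0,0,0,0,0.52,0,0,0,0,0,0,0.54]
  squeeze: 40

```text
t: 15.85
tool_pos: [0.5428, -0.0802, 0.1145]
orientation: [3.116, 0.336, 0.006]
wrist_force: [-1.0, -7.6, 5.9]
width: 0.0438
```

>>> carry_out:
  deltas: [0,0,0,0,0,0,0.54,0,0,0,0,0,0,0.54,0,0,0,0,0,0,0.54]

```text
t: 16.23
tool_pos: [0.5428, -0.0801, 0.1145]
orientation: [3.116, 0.337, 0.006]
wrist_force: [0.1, -7.8, 4.7]
width: 0.0428
```

```bash
cat >> h.py <<'E'
def trig():
    s=sense();y=(s["tool_pos"][:2]-O)@YH*1e3;w=s["width"]*1e3
    print("t",s["t"],"w",round(w,1),"tcp y",y.round(1),"blade",(y-w/2).round(1),"rear finger",(y+w/2).round(1),"F along y",(s["wrist_force"][:2]@YH).round(1),"Fz",s["wrist_force"][2].round(1))
E
python3 - <<'E'
from h import *
trig()
E
```

```text
t 16.225 w 42.8 tcp y 51.1 blade 29.7 rear finger 72.5 F along y -7.7 Fz 4.7
```

>>> carry_out:
  deltas: [0,0,0,0,0,0,0.56,0,0,0,0,0,0,0.58,0,0,0,0,0,0,0.6,0,0,0,0,0,0,0.6,0,0,0,0,0,0,0.6]

```text
t: 16.85
tool_pos: [0.5423, -0.0776, 0.1145]
orientation: [3.12, 0.34, 0.004]
wrist_force: [-1.3, -3.1, 9.3]
width: 0.038
```

```bash
python3 - <<'E'
from h import *
trig()
s=get_image("side");cv2.imwrite("pics/s8.png",s)
cv2.imwrite("pics/c9.png",crop(s,320,200,65,60,9.5,5))
E
```

```text
t 16.85 w 38.0 tcp y 53.7 blade 34.6 rear finger 72.7 F along y -2.8 Fz 9.3
```

View pics/c9.png

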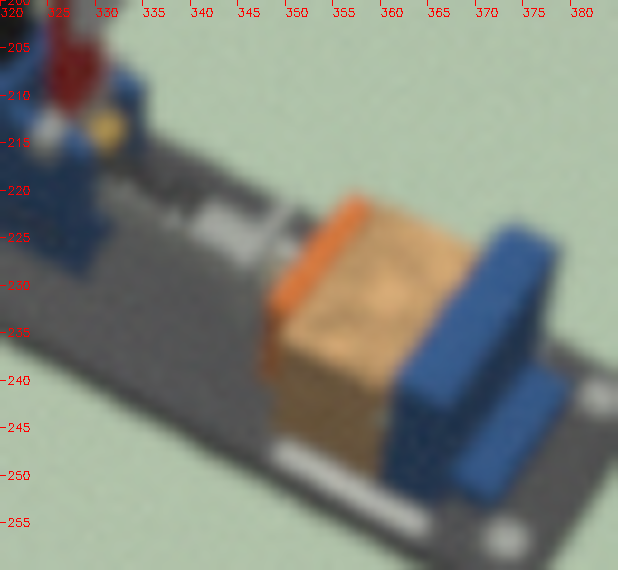

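The flange has moved on to about (349,223) while the pad barely moved, so the spring is partly in. The block is against the jaw. I'll measure flange and pad shift between the two pictures, and check the hold is steady.

>>> carry_out:
  deltas: [0,0,0,0,0,0,0.61,0,0,0,0,0,0,0.61,0,0,0,0,0,0,0.61,0,0,0,0,0,0,0.61,0,0,0,0,0,0,0.61]

```text
t: 17.52
tool_pos: [0.5422, -0.0772, 0.1144]
orientation: [3.12, 0.341, 0.004]
wrist_force: [-2.1, -3.1, 9.0]
width: 0.0371
```

```bash
python3 - <<'E'
from h import *
trig()
s=get_image("side");cv2.imwrite("pics/s9.png",s)
a=cv2.imread("pics/s7.png")
mm=lambda y:to_px("side",np.r_[clamp(0,y/1e3),.045])
e=mm(-50)-mm(-40);print("px per 10mm",e)
A,B=[cv2.resize(i,None,fx=8,fy=8,interpolation=cv2.INTER_CUBIC) for i in(a,s)]
for n,(x,y,w,h) in dict(flange_rod=(337,217,12,10),pad_near=(346,229,7,11),pad_far=(352,218,8,8),block=(352,225,14,14),jaw=(365,225,14,20)).items():
    T=A[y*8:(y+h)*8,x*8:(x+w)*8];S=B[(y-5)*8:(y+h+5)*8,(x-6)*8:(x+w+6)*8]
    r=cv2.matchTemplate(S,T,cv2.TM_CCOEFF_NORMED);_,m,_,l=cv2.minMaxLoc(r)
    d=np.array(l)/8-[6,5];print(n,d,"mm",(d@e/(e@e)*10).round(1),"score",round(m,2))
E
```

```text
t 17.525 w 37.1 tcp y 54.1 blade 35.6 rear finger 72.6 F along y -2.6 Fz 9.0
px per 10mm [3.06756872 1.60546033]
flange_rod [3.  1.5] mm 9.7 score 0.96
pad_near [0.375 0.125] mm 1.1 score 0.99
pad_far [0.375 0.125] mm 1.1 score 0.99
block [0.125 0.125] mm 0.5 score 0.99
jaw [0. 0.] mm 0.0 score 1.0
```

```bash
python3 - <<'E'
from h import *
trig(); sign_off(); trig()
E
```

```text
t 17.575 w 37.2 tcp y 54.1 blade 35.5 rear finger 72.7 F along y -0.8 Fz 8.3
the job is handed in; nothing more can be done
the job is handed in; nothing more can be done
```

The job is handed in at t = 17.6 s, with the gripper still squeezing the trigger and the cork block gripped in the clamp. No verdict is reported, so the results below rest on my own checks.

**What I did:** I took the nearer of the two cork blocks (0.49 m from the base against 0.56 m) and stood it square on the clamp's base between pad and jaw, then let go. I then straddled the blade and handle, made two full pulls with let-backs, and a third partial pull which I kept holding.

**Last checks:**
- **Trigger:** the finger opening is 37.2 mm, which puts the trigger at about 0.25 rad.
- **Spring:** during the last pull the rod's flange moved 9.7 mm and the pad 1.1 mm. That puts the spring about 9 mm in, near half way.
- **Block:** it moved only 0.5 to 1 mm and then stopped while the flange kept advancing, so it is pressed on the jaw.

**What did not agree or was not seen:**
- The top and side pictures put the jaw face 2 to 5 mm apart. I relied on the picture-to-picture shifts instead.
- The contact forces on the block were not measured directly.
- An upward wrist force of about 8 N remained, probably friction of the fingers on the tilting blade.

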